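Load the red heel blank into the trimmer's magazine

ROBOT

A 6-joint arm with a two-finger parallel gripper is mounted at the origin on the work surface. World frame = base frame: x ahead of the robot, y to its left, z up, the work surface at z = 0. Lengths are in m, angles in rad, forces in N, time in s.
With the tool pointing down it reaches from about 0.35 to 0.975 m from the base axis. Payload 4.9 kg.
Tool frame: the origin (TCP) lies midway between the tips of the shut fingers; the grasp point (between the pads) lies 19 mm behind it; z points along the fingers, y is the line along which they close (so a half turn about z gives the same grasp; the last joint's range is limited). The gripper opens to 85 mm and grips with 20 to 120 N. Pads are 22 mm wide; open, the fingers measure 114 mm over their backs; the gripper's body (76 mm by 85 mm) begins 54 mm behind the grasp point. The pads swing forward as they close: fully open they stand 13 mm farther back than shut.
Start: joints at [-1.359, 0.053, 1.613, -0, 1.476, -0.119], TCP at [0.203, -0.591, 0.231] pointing down, gripper open.
Joint ranges: [-3.01, 3.01], [-1.01, 2.22], [0.06, 2.58], [-1.02, 4.17], [0.09, 2.62], [-3.14, 3.14]. Speed limits (rad/s): [2.57, 2.57, 3.14, 3.14, 3.14, 3.14].

INTERFACE

Orientations are given as a rotation vector (axis times angle).
In Python, from station import ctrl gives the robot as it stands.
- The arm moves only by the tool step_arm, never from a script. Its argument "targets" is a list of rows, each an object with "travel": the shift along the world's x, y, z as a fraction of full scale, a list of three; "angular": the turn, a rotation vector about the world's x, y, z as a fraction of full scale, a list of three; "gripper": the opening, from 0 (shut) to 1 (fully open). In form: [{"travel": [x, y, z], "angular": [rx, ry, rz], "gripper": gripper}, ...]. A call has 1 to 10 rows; each row is the pose to reach, as a shift and turn from the pose commanded when the call began; what a row does not reach only later rows make up. Full scale, the value 1, is 0.6 m for a shift and pi/4 rad for a turn. A row lasts 1/10 s, in which the tool goes at most 50 mm and 8.59 degrees, less where a joint would pass 70% of its speed; a pose out of reach is approached as far as the arm can. A call with a number of a shift or a turn outside -1 to 1 is refused whole. A call with a gripper value outside its range is refused whole. The fingers move at their own pace and stop on an object; "squeeze" is the grip in N (left out, the last holds). Time passes only in rows, so rows that repeat a pose let the fingers close. It gives the time, the measured TCP pose, the force, the opening and the grip force at its end, in the units of the state.
- ctrl.get_obs(): the state, without advancing time (a new reading comes with each control period).
- ctrl.get_image(name): name is "scene" or "side" or "wrist"; returns a dict with "img" (384x512x3 uint8, red, green, blue), "fx", "fy", "cx", "cy" (pixels), "D" ([k1, k2, p1, p2, k3] as OpenCV has them; the pictures are not rectified), "rvec" (rotation vector, rad) and "tvec" (3), from world to camera coordinates, as OpenCV has them. Camera axes: x right, y down, z forward; pixel columns grow to the right and rows downward; lengths in m; the calibration is good to about 2 mm. A picture is of the moment at which its call begins. There is no depth.
- ctrl.finish_job(): hands the job in; it is judged then, once.
The state is a dict: "t": time; "q": joint angles; "dq": joint speeds; "effort": joint torques, N m; "tool_pos": TCP position; "tool_rot": TCP orientation; "contact_force": force on the tool from outside, world axes, zero at the start; "wrist_torque": the same for the moment, N m; "opening": finger opening in m; "grip_force": force on a finger pad.
Only numpy, scipy, OpenCV 4.12 (cv2) and the standard library are available. Lean on these libraries where they do the work, as an engineer would, in place of code of your own. Each camera call takes 0.05 s, during which the arm holds its last target. There are 200 camera calls.

TASK

A pair of red heels is next for trimming: take the red heel blank from the leaning rack, turn it edge-on and post it through the yellow-rimmed slot of the green magazine, so that it drops right down inside. Leave the tan and the black blank where they are in the rack.

Things in the scene. Friction and masses are not known exactly. Their poses are not given: they have to be found in the camera images.
- blank_red: Red D-shaped hard-rubber heel blank, 60 g: 10 mm thick (own x), 64 wide (own y), 80 tall (own z: straight edge at -40, top of the round edge, a half disc, at +40). Origin in its middle. Stands straight edge down on a fixed aluminium rack, leaning 0.35 rad from upright, its top towards the robot's side. The upper 42 mm of both faces is free for the fingers.
- blank_tan: Light tan blank, same shape, size and axes, in another place of the rack; to be left there. The rack is a row of three places 90 mm apart (blanks about 26 mm apart edge to edge), ledge 24 mm above the table; its 6 mm backrest, on the -x face of the blanks, reaches 38 mm up from the straight edge, the dividers between places 20 mm.
- blank_black: Black blank, same shape, size and axes, in another place of the same rack; to be left there.
- slot (a point): Centre of the slot's mouth, top of the fixed green magazine, a box 46 x 106 mm, 108 high, yellow rim, on a flat 100 x 150 mm foot. z is up; slot 30 mm wide (x), 90 long (y), 8 mm walls, straight down to a slightly sloped floor 86 mm below, so a blank let go in it falls fully inside. Fingers holding a blank do not fit in: let go with its lower part in the slot, fingers just above the rim.
Mind the look-alikes: they are no part of the job. Of the things that look like the part that bears slot, the middle-sized one is meant.

How it is judged:
By the outcome, as a careful person would: the job done as asked, in the order asked, and still so for the second after the job is handed in, with the robot touching nothing.
It also fails if it takes over 38 s, if anything falls off the work surface, if the arm or the gripper's body presses on something with over 40 N, if the wrist force passes 120 N, or if a joint passes its speed limit or range.

## Working session

There is one attempt and no reset: what is moved stays moved. The work goes in short steps, Python scripts to look and compute and a tool call to move; the robot and the scene stay as the last step left them, time stands still between calls to the robot, and variables do not carry over. Pictures are saved under pics/ and viewed, at most 10 in all, crops included, and the job is handed in when it is done.

Besides the shell and the picture viewer there is one more tool, called after ">>>" as name(argument=value, ...) on one line, values as JSON. step_arm: Moves the arm, as the interface text tells. Its arguments: {"type":"object","properties":{"targets":{"type":"array"},"squeeze":{"type":"number"}},"required":["targets"]}

```bash
mkdir -p pics
cat > h.py <<'E'
import numpy as np, cv2, pickle
from station import ctrl
def grab(n,save):
    d=ctrl.get_image(n); pickle.dump(d,open(f'pics/{save}.pkl','wb'))
    cv2.imwrite(f'pics/{save}.png',d['img'][:,:,::-1]); return d
def load(s): return pickle.load(open(f'pics/{s}.pkl','rb'))
def K(d): return np.array([[d['fx'],0,d['cx']],[0,d['fy'],d['cy']],[0,0,1]])
def ray(d,px):
    u=cv2.undistortPoints(np.array([[px]],float),K(d),np.array(d['D'],float))[0,0]
    R=cv2.Rodrigues(np.array(d['rvec'],float))[0]; t=np.array(d['tvec'],float).ravel()
    v=R.T@np.array([u[0],u[1],1]); return -R.T@t, v/np.linalg.norm(v)
def tri(*obs):
    A=0;b=0;rs=[ray(d,p) for d,p in obs]
    for c,v in rs:
        M=np.eye(3)-np.outer(v,v);A=A+M;b=b+M@c
    X=np.linalg.solve(A,b); return X,[np.linalg.norm((np.eye(3)-np.outer(v,v))@(X-c)) for c,v in rs]
def atz(d,px,z):
    c,v=ray(d,px); return c+v*(z-c[2])/v[2]
def proj(d,P): return cv2.projectPoints(np.array(P,float).reshape(-1,3),np.array(d['rvec'],float),np.array(d['tvec'],float),K(d),np.array(d['D'],float))[0][:,0]
E
python3 - <<'E'
from h import *
a=grab('scene','s0');b=grab('side','d0')
print(ray(a,(256,192)),ray(b,(256,192)))
cv2.imwrite('pics/both.png',cv2.resize(np.hstack([a['img'],b['img']])[:,:,::-1],(800,300)))
print(ctrl.get_obs())
E
```

```text
(array([ 1.10195643, -0.14015088,  0.87560931]), array([-0.62065583,  0.19659908, -0.75903566])) (array([-0.07883503,  0.6012648 ,  0.82079901]), array([ 0.50295957, -0.52870861, -0.68373889]))
{'t': 0.1, 'q': array([-1.35899463e+00,  5.33038924e-02,  1.61416131e+00, -2.22577550e-05,
        1.47599737e+00, -1.18988042e-01]), 'dq': array([ 4.00608350e-05,  6.97677218e-04, -2.85998766e-03,  1.44544404e-03,
        5.08334702e-04,  5.58056425e-04]), 'effort': array([ 1.43990357e-03, -3.94904780e+01, -3.71363175e+01, -1.09385141e-05,
        3.93430601e-03, -1.61505369e-05]), 'tool_pos': array([ 0.20287562, -0.59055899,  0.23017511]), 'tool_rot': array([-3.09687870e+00, -5.16933477e-01,  1.70923775e-04]), 'contact_force': array([-0.21537265, -0.28868632,  0.19635366]), 'wrist_torque': array([-0.02328053,  0.02391651, -0.01209315]), 'grip_force': 0.0, 'opening': 0.08534563924766918}
```

View pics/s0.png

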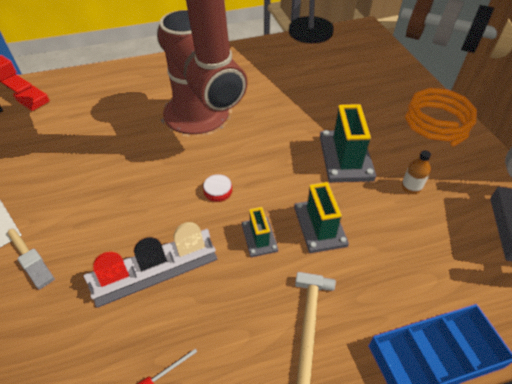

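View pics/d0.png

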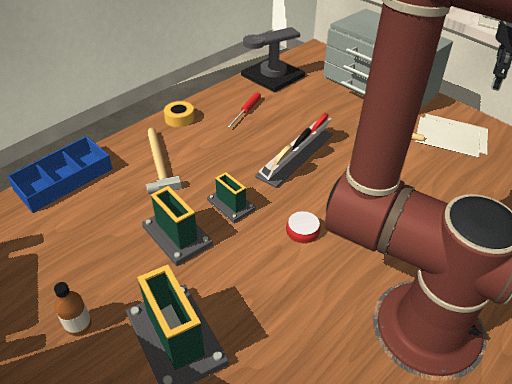

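Scene view: the red blank is at (110,267), black at (150,252) and tan at (189,238). Red look-alikes are the red/white cap at (217,187) and the red clamp at (25,88). The magazines are small (260,228), middle (323,210) and large (351,138). In the side view red is at (320,122), and the magazines are at (231,190), (173,215) and (168,300). I choose red (110,267) and the middle magazine (323,210), then check both in one crop.

Run:
```python
from h import *
a=load('s0')['img'];b=load('d0')['img']
r=lambda i,x,y,w,h:cv2.resize(i[y:y+h,x:x+w,::-1],(400,300),interpolation=cv2.INTER_CUBIC)
# each tile 100x75 px region ->x4
cv2.imwrite('pics/c1.png',np.vstack([np.hstack([r(a,75,235,100,75),r(a,275,175,100,75)]),np.hstack([r(b,250,110,100,75),r(b,130,180,100,75)])]))
```

```text
(no output)
```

View pics/c1.png

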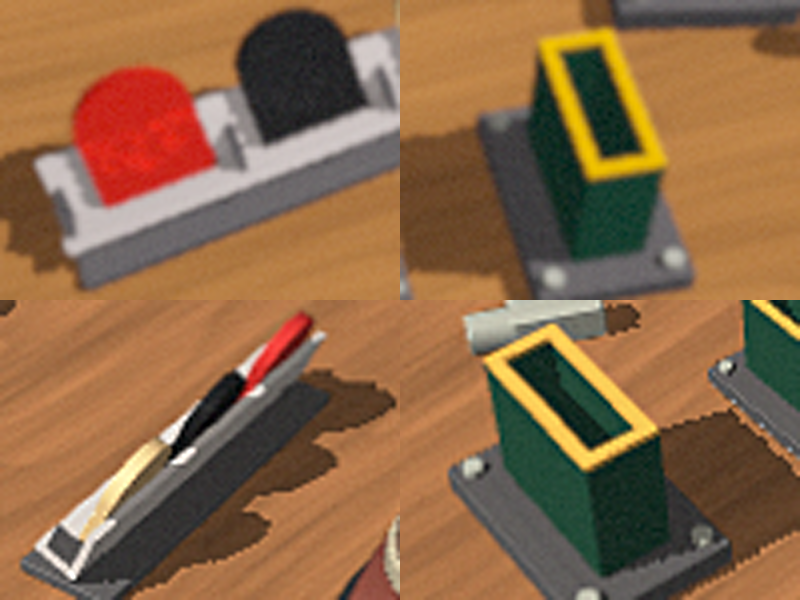

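Run:
```python
from h import *
a=load('s0');b=load('d0')
S=[(310,185),(328,182),(341.2,215.8),(322.5,219.5)]
D=[(151.7,195.5),(168,186.2),(195,212.5),(176.7,222.5)]
for p in S: print('S',atz(a,p,.108).round(4))
for p in D: print('D',atz(b,p,.108).round(4))
for n,p in dict(bl=(101.2,286.2),br=(129.5,275.5)).items(): print(n,atz(a,p,.026).round(4))
print('top',atz(a,(108.8,251.8),.1).round(4),atz(b,(326,113.5),.1).round(4),tri((a,(108.8,251.8)),(b,(325,114.5))))
print('black',tri((a,(75+290/4,235+10/4)),(b,(250+233/4,110+75/4))))
print('tan',tri((a,(187,222)),(b,(250+160/4,110+143/4))))
```

```text
S [0.4927 0.1917 0.108 ]
S [0.4969 0.2376 0.108 ]
S [0.6024 0.224  0.108 ]
S [0.5993 0.1788 0.108 ]
D [0.5984 0.2224 0.108 ]
D [0.5973 0.1779 0.108 ]
D [0.4914 0.1876 0.108 ]
D [0.4957 0.2336 0.108 ]
bl [ 0.5681 -0.3356  0.026 ]
br [ 0.56   -0.2722  0.026 ]
top [ 0.5347 -0.2968  0.1   ] [ 0.5383 -0.3204  0.1   ] (array([ 0.53334052, -0.30056542,  0.10478231]), [np.float64(0.0057300995654351004), np.float64(0.005730099565435093)])
black (array([ 0.52199437, -0.21524937,  0.10551237]), [np.float64(0.005536775630157005), np.float64(0.00553677563015686)])
tan (array([ 0.50657322, -0.12379103,  0.1067956 ]), [np.float64(0.006643352016542428), np.float64(0.006643352016542527)])
```

Magazine rim heights agree between the two views. Slot centre is ≈(0.547, 0.207, 0.108), red blank about (0.55, -0.303), rack yaw ≈0.145. Next I work out an approach pose with a wrist view.

```bash
cat >> h.py <<'E'
from scipy.spatial.transform import Rotation as Rn
def blank_R(yaw,lean=.35): return (Rn.from_euler('z',yaw)*Rn.from_euler('y',-lean)).as_matrix()
def toolR(yv,zv):
    zv=zv/np.linalg.norm(zv); yv=yv/np.linalg.norm(yv); return np.column_stack([np.cross(yv,zv),yv,zv])
def move(p,R,p0,R0):
    rv=(Rn.from_matrix(R)*Rn.from_matrix(R0).inv()).as_rotvec()
    return ((np.array(p)-p0)/.6).round(4),(rv/(np.pi/4)).round(4)
E
python3 - <<'E'
from h import *
o=ctrl.get_obs(); p0=o['tool_pos'];R0=Rn.from_rotvec(o['tool_rot']).as_matrix()
d=grab('wrist','w0'); c,v=ray(d,(d['cx'],d['cy']))
Rc=cv2.Rodrigues(np.array(d['rvec'],float))[0]
print('cam in tool',R0.T@(c-p0),'\n',R0.T@Rc.T, d['fx'])
Rb=blank_R(.145); C=np.array([.564,-.304,.026])+Rb@[-.005,0,.04]
R=toolR(Rb[:,0],-Rb[:,2]); print(C)
for h in (.15,.0): 
    P=C+Rb[:,2]*(.003+h); print(P,move(P,R,p0,R0))
    cp=P+R@(R0.T@(c-p0)); RR=(R@(R0.T@Rc.T)).T; e=dict(d); e['rvec']=cv2.Rodrigues(RR)[0]; e['tvec']=-RR@cp
    print(proj(e,[C+Rb@[0,y,z] for y,z in ((0,.04),(-.032,-.04),(.032,-.04))]).round())
E
```

```text
cam in tool [ 0.08379007  0.00081659 -0.14231318] 
 [[-4.71818134e-04 -9.45713551e-01 -3.25001009e-01]
 [ 9.99999805e-01 -5.78961551e-04  2.32964639e-04]
 [-4.08480905e-04 -3.25000836e-01  9.45713640e-01]] 304.1014592620261
[ 0.54578045 -0.30666051  0.06186042]
[ 0.49386764 -0.31424107  0.20558444] (array([ 0.485 ,  0.4605, -0.041 ]), array([-0.253 , -0.4145,  1.7439]))
[[257. 183.]
 [257. 188.]
 [257. 133.]]
[ 0.54476255 -0.30680915  0.06467854] (array([ 0.5698,  0.4729, -0.2758]), array([-0.253 , -0.4145,  1.7439]))
[[256. 295.]
 [257. 258.]
 [256. 170.]]
```

>>> step_arm(targets=[{"travel":[0.243,0.23,0],"angular":[-0.127,-0.207,0.872],"gripper":1},{"travel":[0.243,0.23,0],"angular":[-0.127,-0.207,0.872],"gripper":1},{"travel":[0.243,0.23,0],"angular":[-0.127,-0.207,0.872],"gripper":1},{"travel":[0.243,0.23,0],"angular":[-0.127,-0.207,0.872],"gripper":1},{"travel":[0.243,0.23,0],"angular":[-0.127,-0.207,0.872],"gripper":1}])

```text
t: 0.65
tool_pos: [0.352, -0.449, 0.231]
tool_rot: [2.622, 1.482, 0.218]
contact_force: [-0.6, -0.8, 0.1]
opening: 0.0854
grip_force: 0.0
```

>>> step_arm(targets=[{"travel":[0.242,0.23,-0.04],"angular":[-0.127,-0.207,0.872],"gripper":0.7},{"travel":[0.242,0.23,-0.04],"angular":[-0.127,-0.207,0.872],"gripper":0.7},{"travel":[0.242,0.23,-0.04],"angular":[-0.127,-0.207,0.872],"gripper":0.7},{"travel":[0.242,0.23,-0.04],"angular":[-0.127,-0.207,0.872],"gripper":0.7},{"travel":[0.242,0.23,-0.04],"angular":[-0.127,-0.207,0.872],"gripper":0.7},{"travel":[0.242,0.23,-0.04],"angular":[-0.127,-0.207,0.872],"gripper":0.7},{"travel":[0.242,0.23,-0.04],"angular":[-0.127,-0.207,0.872],"gripper":0.7}])

```text
t: 1.35
tool_pos: [0.4937, -0.3153, 0.2072]
tool_rot: [1.891, 2.181, 0.386]
contact_force: [-0.1, 0.9, 0.2]
opening: 0.0602
grip_force: 0.0
```

Run:
```python
from h import *
from scipy.optimize import minimize
w=grab('wrist','w1'); a=load('s0'); b=load('d0')
def red(d):
    h=cv2.cvtColor(d['img'],cv2.COLOR_RGB2HSV); return ((((h[...,0]<7)|(h[...,0]>173))&(h[...,1]>170)&(h[...,2]>90))*255).astype(np.uint8)
def near(m,c,r):
    z=np.zeros_like(m); cv2.circle(z,c,r,255,-1); return m&z
ma=near(red(a),(110,267),30); mw=red(w)
n,l,st,_=cv2.connectedComponentsWithStats(mw); k=1+np.argmax(st[1:,4]); mw=(l==k).astype(np.uint8)*255; print(st[k])
t=np.linspace(0,np.pi,25)
prof=[(-.032,-.04),(.032,-.04)]+[(.032*np.cos(s),.008+.032*np.sin(s)) for s in t]
P=np.array([(x,y,z) for x in(-.005,.005) for y,z in prof])
def hull(d,q):
    X=P@blank_R(q[3],q[4]).T+q[:3]; return cv2.convexHull(proj(d,X).astype(np.float32))
def rend(d,q):
    m=np.zeros((384*4,512*4),np.uint8); cv2.fillConvexPoly(m,((hull(d,q)+.5)*4*16).astype(int),255,shift=4)
    return cv2.resize(m,(512,384),interpolation=cv2.INTER_AREA)/255.
def cost(q):
    c=20*abs(q[4]-.35)
    for d,m in((a,ma),(w,mw)):
        r=rend(d,q); c+=np.abs(r-m/255.).sum()/(m.sum()/255)
    return c
q0=np.array([.5458,-.3067,.0619,.145,.35])
for i in range(3):
    s=np.vstack([q0]+[q0+v for v in np.diag([.006,.006,.006,.06,.03])])
    f=minimize(cost,q0,method='Nelder-Mead',options=dict(initial_simplex=s,maxiter=250)); q0=f.x
    print(q0.round(4),f.fun)
np.save('q.npy',q0)
bot=q0[:3]+blank_R(q0[3],q0[4])@[0,0,-.04]; print('bottom',bot)
def ov(d):
    im=cv2.resize(d['img'][:,:,::-1],None,fx=2,fy=2); cv2.polylines(im,[((hull(d,q0)+.5)*2).astype(int)],True,(255,255,0),1); return im
A=ov(a)[420:620,120:420];B=ov(b)[150:350,500:800];W=cv2.resize(ov(w),(600,450))[:400]
print([((rend(d,q0)>.5).sum(),(m>0).sum()) for d,m in((a,ma),(w,mw))])
cv2.imwrite('pics/ov.png',np.vstack([np.hstack([A,B]),W]))
```

```text
[ 404  137   19   65 1033]
[ 0.548  -0.3067  0.0598  0.1446  0.35  ] 1.9024937660811574
[ 0.548  -0.3067  0.0598  0.1436  0.35  ] 1.9015399899893524
[ 0.5282 -0.3113  0.0343 -0.2951  0.35  ] 1.7849454607232988
bottom [ 0.54129492 -0.31532696 -0.00325983]
[(np.int64(825), np.int64(823)), (np.int64(666), np.int64(1033))]
```

View pics/ov.png

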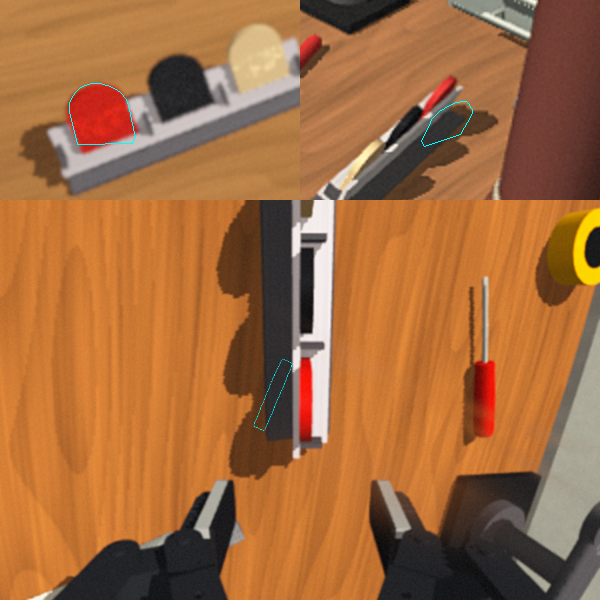

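The wrist view shows the red blank at about (261,171), beside the rack's black and tan places. The fit had locked onto the screwdriver handle at (413,170) instead. I refit with the right region.

Run:
```python
from h import *
from scipy.optimize import minimize
w=load('w1'); a=load('s0'); b=load('d0')
def red(d):
    h=cv2.cvtColor(d['img'],cv2.COLOR_RGB2HSV); return ((((h[...,0]<7)|(h[...,0]>173))&(h[...,1]>170)&(h[...,2]>70))*255).astype(np.uint8)
def near(m,c,r):
    z=np.zeros_like(m); cv2.circle(z,c,r,255,-1); return m&z
ma=near(red(a),(110,267),30); mw=near(red(w),(261,171),55); mb=near(red(b),(318,124),20)
mb[:,:]=mb
t=np.linspace(0,np.pi,25)
prof=[(-.032,-.04),(.032,-.04)]+[(.032*np.cos(s),.008+.032*np.sin(s)) for s in t]
P=np.array([(x,y,z) for x in(-.005,.005) for y,z in prof])
def hull(d,q):
    X=P@blank_R(q[3],q[4]).T+q[:3]; return cv2.convexHull(proj(d,X).astype(np.float32))
def rend(d,q):
    m=np.zeros((384*4,512*4),np.uint8); cv2.fillConvexPoly(m,((hull(d,q)+.5)*4*16).astype(int),255,shift=4)
    return cv2.resize(m,(512,384),interpolation=cv2.INTER_AREA)/255.
def cost(q):
    c=5*abs(q[4]-.35)
    for d,m in((a,ma),(w,mw)):
        r=rend(d,q); c+=np.abs(r-m/255.).sum()/(m.sum()/255)
    r=rend(b,q); c+=((1-r)*(mb/255.)).sum()/(mb.sum()/255)
    return c
q0=np.array([.5458,-.3067,.0619,.145,.35])
for i in range(3):
    s=np.vstack([q0]+[q0+v for v in np.diag([.006,.006,.006,.06,.03])])
    f=minimize(cost,q0,method='Nelder-Mead',options=dict(initial_simplex=s,maxiter=250)); q0=f.x
    print(q0.round(4),f.fun)
np.save('q.npy',q0)
Rb=blank_R(q0[3],q0[4]); print('bottom',q0[:3]+Rb@[0,0,-.04])
def ov(d):
    im=cv2.resize(d['img'][:,:,::-1],None,fx=4,fy=4); cv2.polylines(im,[((hull(d,q0)+.5)*4).astype(int)],True,(255,255,0),1); return im
A=ov(a)[950:1200,300:600];B=ov(b)[400:650,1120:1420];W=ov(w)[500:900,800:1400]
cv2.imwrite('pics/ov2.png',np.vstack([np.hstack([A,B]),W]))
o=ctrl.get_obs(); p0=o['tool_pos'];R0=Rn.from_rotvec(o['tool_rot']).as_matrix()
R=toolR(Rb[:,0],-Rb[:,2])
for h in (.08,.004): print(move(q0[:3]+Rb[:,2]*h,R,p0,R0))
```

```text
[ 0.5479 -0.3075  0.0657  0.132   0.3498] 0.38735703348362177
[ 0.5479 -0.3075  0.0656  0.1319  0.3499] 0.38638674154685243
[ 0.548  -0.3075  0.0656  0.1319  0.3501] 0.38592960425596257
bottom [ 0.56156026 -0.30572064  0.02803049]
(array([ 0.0452,  0.0076, -0.1111]), array([ 0.0008,  0.0019, -0.0129]))
(array([ 0.0883,  0.0133, -0.2301]), array([ 0.0008,  0.0019, -0.0129]))
```

View pics/ov2.png

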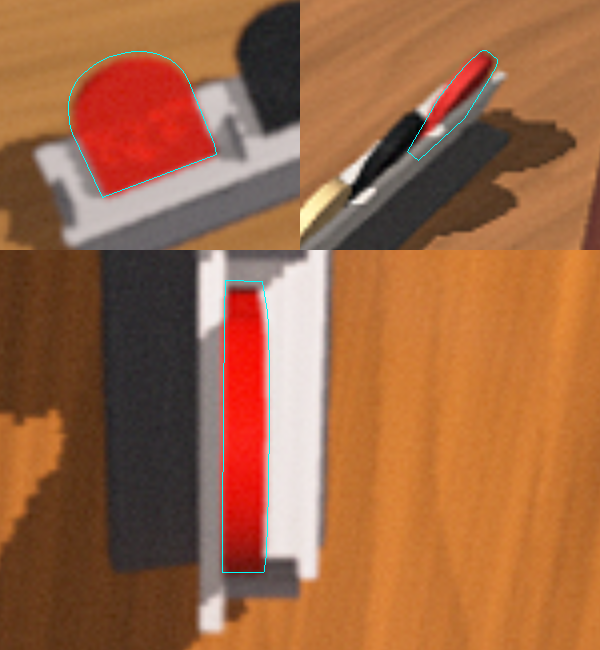

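The cyan fit matches the blank in all three views. I descend along the blank's own axis, then close.

>>> step_arm(targets=[{"travel":[0.045,0.008,-0.111],"angular":[0,0.002,-0.013],"gripper":0.6},{"travel":[0.045,0.008,-0.111],"angular":[0,0.002,-0.013],"gripper":0.6},{"travel":[0.06,0.01,-0.152],"angular":[0,0.002,-0.013],"gripper":0.6},{"travel":[0.075,0.012,-0.193],"angular":[0,0.002,-0.013],"gripper":0.6},{"travel":[0.089,0.0135,-0.233],"angular":[0,0.002,-0.013],"gripper":0.6},{"travel":[0.089,0.0135,-0.233],"angular":[0,0.002,-0.013],"gripper":0.6},{"travel":[0.089,0.0135,-0.233],"angular":[0,0.002,-0.013],"gripper":0.6}])

```text
t: 2.1
tool_pos: [0.547, -0.3076, 0.0676]
tool_rot: [1.901, 2.172, 0.384]
contact_force: [0.3, -0.1, -0.2]
opening: 0.0514
grip_force: 0.0
```

>>> step_arm(squeeze=40, targets=[{"travel":[0,0,0],"angular":[0,0,0],"gripper":0.3},{"travel":[0,0,0],"angular":[0,0,0],"gripper":0.2},{"travel":[0,0,0],"angular":[0,0,0],"gripper":0.1},{"travel":[0,0,0],"angular":[0,0,0],"gripper":0},{"travel":[0,0,0],"angular":[0,0,0],"gripper":0},{"travel":[0,0,0],"angular":[0,0,0],"gripper":0},{"travel":[0,0,0],"angular":[0,0,0],"gripper":0}])

```text
t: 2.8
tool_pos: [0.5479, -0.3078, 0.0692]
tool_rot: [1.897, 2.172, 0.383]
contact_force: [-4.3, 0.2, 6.7]
opening: 0.0098
grip_force: 39.9
```

>>> step_arm(targets=[{"travel":[-0.014,-0.002,0.039],"angular":[0,0,0],"gripper":0},{"travel":[-0.028,-0.004,0.078],"angular":[0,0,0],"gripper":0},{"travel":[-0.057,-0.008,0.157],"angular":[0,0,0],"gripper":0},{"travel":[-0.1,-0.013,0.3],"angular":[0,0,0],"gripper":0},{"travel":[-0.1,-0.013,0.3],"angular":[0,0,0],"gripper":0},{"travel":[-0.1,-0.013,0.3],"angular":[0,0,0],"gripper":0}])

```text
t: 3.4
tool_pos: [0.4889, -0.3174, 0.2561]
tool_rot: [1.889, 2.164, 0.38]
contact_force: [0.2, -0.4, 0.5]
opening: 0.009
grip_force: 40.7
```

Run:
```python
from h import *
# refine slot from rim corner estimates: centre and axis
a=load('s0');b=load('d0')
S=[(310,185),(328,182),(341.2,215.8),(322.5,219.5)]
D=[(195,212.5),(176.7,222.5),(151.7,195.5),(168,186.2)]
X=np.array([tri((a,p),(b,q))[0] for p,q in zip(S,D)]); print(X.round(4)); c=X.mean(0)
l=X[2]+X[3]-X[0]-X[1]; n=X[1]+X[2]-X[0]-X[3]; print(c,np.arctan2(l[1],l[0]),np.arctan2(n[1],n[0]))
g=np.arctan2(l[1],l[0])
o=ctrl.get_obs(); p0=o['tool_pos'];R0=Rn.from_rotvec(o['tool_rot']).as_matrix(); print(p0,o['opening'],o['grip_force'])
yv=np.array([-np.sin(g),np.cos(g),0]); R=toolR(yv,np.array([0,0,-1.]))
P=np.array([c[0],c[1],.25]); t,r=move(P,R,p0,R0); print(t,r,'half',(t/2).round(3),(r/2).round(3))
grab('scene','s2')
im=ctrl.get_image('wrist')['img'];
cv2.imwrite('pics/l.png',np.hstack([cv2.resize(im[:,:,::-1],(400,300)),cv2.resize(load('s2')['img'][:,:,::-1],(400,300))]))
```

```text
[[0.4919 0.1898 0.1086]
 [0.4963 0.2356 0.1086]
 [0.6007 0.2231 0.1067]
 [0.5984 0.1783 0.1074]]
[0.5468212  0.20669317 0.10781949] -0.1137132249053868 1.4976275443371767
[ 0.48885311 -0.31736657  0.25608088] 0.009044964504492853 40.720274448394775
[ 0.0966  0.8734 -0.0101] [-0.3392  0.3549  1.6635] half [ 0.048  0.437 -0.005] [-0.17   0.177  0.832]
```

View pics/l.png

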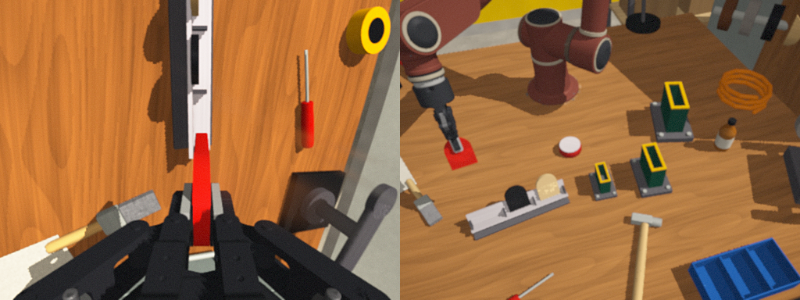

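The red blank is firmly held between the pads (wrist (201,190)). Black and tan are still in the rack. Next I carry it to above the slot.

>>> step_arm(targets=[{"travel":[0.048,0.437,0],"angular":[-0.17,0.177,0.832],"gripper":0},{"travel":[0.048,0.437,0],"angular":[-0.17,0.177,0.832],"gripper":0},{"travel":[0.048,0.437,0],"angular":[-0.17,0.177,0.832],"gripper":0},{"travel":[0.048,0.437,0],"angular":[-0.17,0.177,0.832],"gripper":0},{"travel":[0.048,0.437,0],"angular":[-0.17,0.177,0.832],"gripper":0},{"travel":[0.048,0.437,0],"angular":[-0.17,0.177,0.832],"gripper":0}])

```text
t: 4.1
tool_pos: [0.5155, -0.0478, 0.2445]
tool_rot: [1.128, 2.806, 0.207]
contact_force: [0.4, -0.2, -1.2]
opening: 0.0096
grip_force: 40.7
```

>>> step_arm(targets=[{"travel":[0.048,0.437,-0.01],"angular":[-0.17,0.177,0.832],"gripper":0},{"travel":[0.048,0.437,-0.01],"angular":[-0.17,0.177,0.832],"gripper":0},{"travel":[0.048,0.437,-0.01],"angular":[-0.17,0.177,0.832],"gripper":0},{"travel":[0.048,0.437,-0.01],"angular":[-0.17,0.177,0.832],"gripper":0},{"travel":[0.048,0.437,-0.01],"angular":[-0.17,0.177,0.832],"gripper":0},{"travel":[0.048,0.437,-0.01],"angular":[-0.17,0.177,0.832],"gripper":0},{"travel":[0.048,0.437,-0.01],"angular":[-0.17,0.177,0.832],"gripper":0},{"travel":[0.048,0.437,-0.01],"angular":[-0.17,0.177,0.832],"gripper":0}])

```text
t: 4.9
tool_pos: [0.5445, 0.2085, 0.2398]
tool_rot: [-0.183, -3.123, 0.014]
contact_force: [-0.1, -0.3, -0.6]
opening: 0.0095
grip_force: 40.8
```

Run:
```python
from h import *
o=ctrl.get_obs(); p0=o['tool_pos'];R0=Rn.from_rotvec(o['tool_rot']).as_matrix(); print(p0,R0[:,2],o['q'],o['grip_force'])
g=-.1137; R=toolR(np.array([-np.sin(g),np.cos(g),0]),np.array([0,0,-1.]))
print(move([.5468,.2067,.118],R,p0,R0))
a=grab('scene','s3');b=grab('side','d3')
f=lambda i,x,y:cv2.resize(i[y:y+150,x:x+200,::-1],(400,300),interpolation=cv2.INTER_CUBIC)
cv2.imwrite('pics/ab.png',np.hstack([f(a['img'],230,110),f(b['img'],80,110)]))
```

```text
[0.54448714 0.20852764 0.23978353] [-0.01338659 -0.00789085 -0.99987926] [ 0.240305   -0.04108495  1.69297502 -0.00448797  1.50458389 -1.21326228] 40.75083017349243
(array([ 0.0039, -0.003 , -0.203 ]), array([ 0.0101, -0.017 ,  0.0041]))
```

View pics/ab.png

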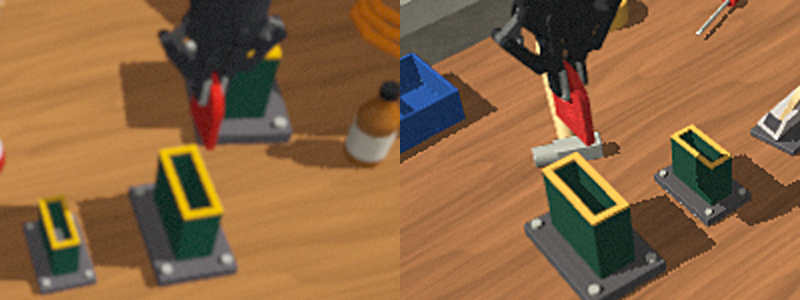

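Blank hangs vertical above the middle magazine: scene corner at about (335.5,184), side corner at about (175,182). I check these against the prediction.

Run:
```python
from h import *
a=load('s3');b=load('d3'); g=-.1137
o=ctrl.get_obs(); p0=o['tool_pos'];R0=Rn.from_rotvec(o['tool_rot']).as_matrix()
t=np.linspace(0,np.pi,25)
prof=[(-.032,-.04),(.032,-.04)]+[(.032*np.cos(s),.008+.032*np.sin(s)) for s in t]
# blank y along tool x, blank x along tool y, z along -tool z
for h in (.003,):
  P=np.array([R0@np.array([y,x,-z+h])+p0 for x in(-.005,.005) for y,z in prof])
  out=[]
  for d,(x0,y0) in((a,(295,120)),(b,(130,120))):
    im=cv2.resize(d['img'][:,:,::-1],None,fx=4,fy=4,interpolation=cv2.INTER_CUBIC)
    cv2.polylines(im,[((cv2.convexHull(proj(d,P).astype(np.float32))+.5)*4).astype(int)],True,(255,255,0),1)
    out.append(im[y0*4:y0*4+400,x0*4:x0*4+400])
cv2.imwrite('pics/ab2.png',np.hstack(out))
```

```text
(no output)
```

View pics/ab2.png

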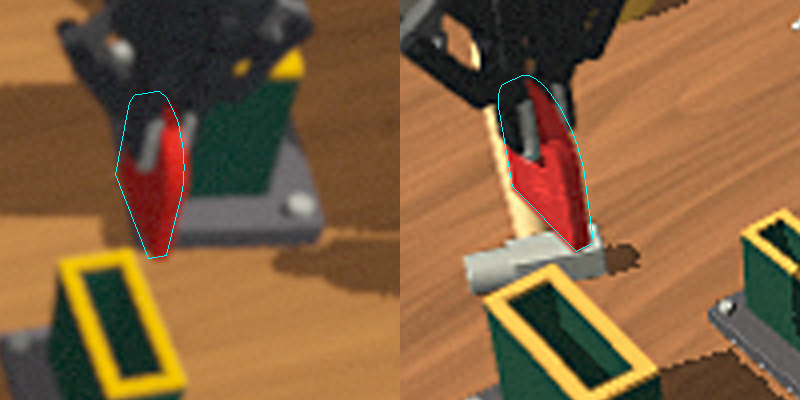

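Prediction and image agree within 1–2 px, so I lower it in.

>>> step_arm(targets=[{"travel":[0.004,-0.003,0],"angular":[0.01,-0.017,0.004],"gripper":0},{"travel":[0.004,-0.003,-0.04],"angular":[0.01,-0.017,0.004],"gripper":0},{"travel":[0.004,-0.003,-0.08],"angular":[0.01,-0.017,0.004],"gripper":0},{"travel":[0.004,-0.003,-0.12],"angular":[0.01,-0.017,0.004],"gripper":0},{"travel":[0.004,-0.003,-0.15],"angular":[0.01,-0.017,0.004],"gripper":0},{"travel":[0.004,-0.003,-0.18],"angular":[0.01,-0.017,0.004],"gripper":0},{"travel":[0.004,-0.003,-0.206],"angular":[0.01,-0.017,0.004],"gripper":0},{"travel":[0.004,-0.003,-0.206],"angular":[0.01,-0.017,0.004],"gripper":0},{"travel":[0.004,-0.003,-0.206],"angular":[0.01,-0.017,0.004],"gripper":0}])

```text
t: 5.9
tool_pos: [0.5476, 0.2073, 0.1182]
tool_rot: [0.178, 3.134, 0.002]
contact_force: [-0.5, -0.6, -0.4]
opening: 0.0098
grip_force: 40.8
```

No contact force, and the TCP is 10 mm above the rim. I release and wait.

>>> step_arm(targets=[{"travel":[0,0,0],"angular":[0,0,0],"gripper":0.5},{"travel":[0,0,0],"angular":[0,0,0],"gripper":0.5},{"travel":[0,0,0],"angular":[0,0,0],"gripper":0.5},{"travel":[0,0,0],"angular":[0,0,0],"gripper":0.5},{"travel":[0,0,0],"angular":[0,0,0],"gripper":0.5},{"travel":[0,0,0],"angular":[0,0,0],"gripper":0.5},{"travel":[0,0,0.05],"angular":[0,0,0],"gripper":0.5},{"travel":[0,0,0.1],"angular":[0,0,0],"gripper":0.5},{"travel":[0,0,0.18],"angular":[0,0,0],"gripper":0.5},{"travel":[0,0,0.25],"angular":[0,0,0],"gripper":0.5}])

```text
t: 6.9
tool_pos: [0.5472, 0.2078, 0.2696]
tool_rot: [0.177, 3.134, 0.002]
contact_force: [1.1, -0.1, -0.1]
opening: 0.0429
grip_force: 0.0
```

>>> step_arm(targets=[{"travel":[-0.1,0,0.1],"angular":[0,0,0],"gripper":0.5},{"travel":[-0.1,0,0.1],"angular":[0,0,0],"gripper":0.5},{"travel":[-0.1,0,0.1],"angular":[0,0,0],"gripper":0.5}])

```text
t: 7.2
tool_pos: [0.4874, 0.2086, 0.334]
tool_rot: [0.174, 3.125, 0.007]
contact_force: [0.7, -0.5, -0.1]
opening: 0.043
grip_force: 0.0
```

Run:
```python
from h import *
a=grab('scene','s4');b=grab('side','d4')
f=lambda i,x,y,w,h:cv2.resize(i[y:y+h,x:x+w,::-1],(400,300),interpolation=cv2.INTER_CUBIC)
cv2.imwrite('pics/e.png',np.vstack([np.hstack([f(a['img'],270,165,100,75),f(b['img'],130,180,100,75)]),np.hstack([f(a['img'],0,0,512,384),f(b['img'],0,0,512,384)])]))
```

```text
(no output)
```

View pics/e.png

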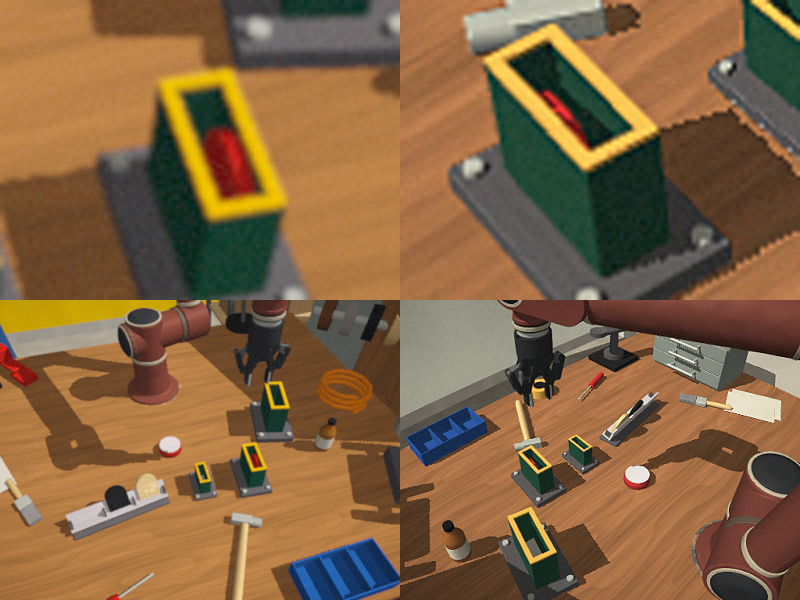

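The red blank lies inside the middle magazine, below the rim. Black and tan are untouched and the gripper is clear.

```bash
python3 -c "
from station import ctrl
print(ctrl.finish_job())"
```

```text
the job is handed in; nothing more can be done
None
```

The red blank was posted through the slot of the middle-sized green magazine and dropped fully inside; the tan and black blanks were left in the rack, and the job was handed in after about 7 s of robot time.

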